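# Shut the red gas valve under the sliding cover

### The arm

A 7-joint arm with a two-finger parallel gripper is mounted at the origin on the work surface; the furniture and walls round the work are solid. World frame = base frame: x ahead of the robot, y to its left, z up, the work surface at z = 0. Lengths are in m, angles in rad, forces in N, time in s.
With the tool pointing down it reaches from about 0.4 to 0.875 m from the base axis. Payload 6.5 kg.
Tool frame: the origin (TCP) lies midway between the tips of the shut fingers; the grasp point (between the pads) lies 19 mm behind it (ctrl.grip_point_offset is the distance from the TCP to the grasp point, in m); z points along the fingers, y is the direction in which the jaws open and shut (so a half turn about z gives the same grasp; the last joint's range is limited). The gripper opens to 85 mm and grips with 20 to 120 N. Pads are 22 mm wide; open, the fingers measure 114 mm over their backs; the gripper's body (76 mm by 85 mm) begins 54 mm behind the grasp point. The pads swing forward as they close: fully open they stand 13 mm farther back than shut.
Start: joints at [1.041, 0.536, -0.004, 1.538, 0.003, 1.067, -0.071], TCP at [0.291, -0.581, 0.231] pointing down, gripper open.
Joint ranges: [-2.7, 2.7], [-0.37, 2.16], [-1.27, 1.26], [0.24, 2.4], [-1.31, 4.45], [0.19, 1.91], [-2.76, 2.76]. Speed limits (rad/s): [2.39, 2.39, 3.14, 3.14, 3.14, 3.14, 3.14].

### API

Orientations are given as a rotation vector (axis times angle).
In Python, from cell import ctrl gives the robot as it stands.
- The arm moves only by the tool jog_arm, never from a script. Its argument "increments" is a list of rows, each a list of 3 entries, a list of its own where there are three numbers: the opening, from -1 (shut) to 1 (fully open), so that 0 is half open, then the shift along the tool's x, y, z scaled (see below), then the turn about the tool's z scaled (see below). In form: [[fingers, [tx, ty, tz], roll], ...]. A call has 1 to 8 rows; each row is the pose to reach, as a shift and turn from the pose commanded when the call began, along the tool's axes at that moment; what a row does not reach only later rows make up. The controller multiplies each number of a shift by 0.15 m and each number of a turn by 2 rad. A row lasts 1/12 s, in which the tool goes at most 41.7 mm and 7.16 degrees, less where a joint would pass 70% of its speed; a pose out of reach is approached as far as the arm can. A call with a number of a shift or a turn outside -1 to 1 is refused whole. A call with a gripper value outside its range is refused whole. The fingers move at their own pace and stop on an object; "squeeze" is the grip in N (left out, the last holds). Time passes only in rows, so rows that repeat a pose let the fingers close. It gives the time, the measured TCP pose, the force and the opening at its end, in the units of the state.
- ctrl.read_state(): the state, without advancing time (a new reading comes with each control period).
- ctrl.snapshot(name): name is "scene" or "top" or "wrist"; returns (picture, depth): 384x512x3 uint8, red, green, blue; 384x512 float32, m along the optical axis (not along the pixel's ray), 0 where there is no reading.
- ctrl.get_calibration(name): a dict with "camera_matrix" (3x3 intrinsics, pixels), "k1" (the pictures are not rectified: a ray, as slopes to the right and down, at radius r is drawn at 1 + k1 r^2 times it, then the intrinsics apply), "extrinsics" (4x4, takes a point from world to camera coordinates). Camera axes: x right, y down, z forward; pixel columns grow to the right and rows downward; lengths in m; the calibration is good to about 2 mm. A picture is of the moment at which its call begins: read the wrist's pose just before it. get_calibration takes no time and is no camera call; for the wrist camera it gives the pose at the moment of the call.
- ctrl.sign_off(): hands the job in, once; it reports no verdict.
The state is a dict: "time_s": time; "joint_pos": joint angles; "dq": joint speeds; "effort": joint torques, N m; "ee_pos": TCP position; "tcp_rot": TCP orientation; "force": force on the tool from outside, world axes, zero at the start; "torque": the same for the moment, N m; "gripper_width": opening from 0.0 (shut) to 1.0 (fully open).
Only numpy, scipy, OpenCV 4.12 (cv2) and the standard library are available. Lean on these libraries where they do the work, as an engineer would, in place of code of your own. Each camera call takes 0.05 s, during which the arm holds its last target. There are 200 camera calls.

### The job

Push the loose yellow cover of the valve box away from the robot along its channel, sliding it without lifting it, until it rests at the far end and the two small handles beneath are uncovered. Then push the red handle over, away from the robot, until it is fully shut. Leave the blue handle as it is, leave the cover at the far end, and do not disturb the bottles and glassware standing around.

Things in the scene. Friction and masses are not known exactly. Their poses are not given: they have to be found in the camera images.
- valve_box: Grey box fixed to the bench, 296 (x) x 170 (y) x 90 mm high, 8 mm walls; origin at the centre of its underside, its x axis along the channel, away from the robot. The cover's channel (280 x 154 mm) has 10 mm wide ledges at each side whose top is 75 mm above the bench; the walls rise 15 mm above them. The far half is a solid deck 2 mm below the ledges.
- well (a point): Point on the ledges' level (75 mm above the bench) over the middle of the open well at the box's near end, box x = -71.5 mm. The well is 137 (x) x 134 mm (y) and holds two valves side by side; their brass and copper bodies rise to 37 mm above the bench.
- cover: Loose yellow plate, 140 (x) x 149 (y) x 5 mm, about 0.35 kg, lying on the ledges with 2.5 mm play at each side; origin at the centre of its underside, axes as the box's. It starts over the well, at box x = -70 to -60 mm; at the far end of the channel it lies at box x = +70 mm. A few newtons slide it.
- lug (a point): Centre of the cover's black push lug, a bar across the middle of the plate: 12 (x) x 70 (y) x 24 mm high, standing on the plate; its top is 12 mm above this point and the plate's upper face 12 mm below.
- red_tip (a point): Centre of the red grip of the marked toggle handle: a bar 27 mm wide (y), 13 mm thick, on an 8 mm thick lever, 34 mm from its hinge. Hinge axis along box y, 32 mm above the bench, box x = -67 mm. Starts leaning 0.5 to 0.65 rad towards the robot (grip 59 to 62 mm above the bench), under the cover; red and blue are 58 mm apart in y and may have changed places.
- blue_tip (a point): Centre of the blue grip of the other handle, same size and build; to be left as it is.
- red_handle (a joint): Angle of the red handle (rad): about 0 leaning towards the robot (open), 0.65 upright, 1.3 leaning away from the robot at its stop (shut). Stiff enough to stay where it is left; about 3 N at the grip moves it.
- blue_handle (a joint): Angle of the blue handle, same sense; starts near 0 (open).
- wash: White wash bottle with red spout, 73 x 90 x 204 mm, loose; origin under its centre.
- amber: Amber glass bottle with black cap, 69 mm across, 142 mm high, loose; origin under its centre.
- flask: Clear conical flask, 68 mm across, 127 mm high, loose; origin under its centre.
- white: Small white plastic bottle, 52 mm across, 113 mm high, loose; origin under its centre.
- beaker: Small clear glass beaker, 58 mm across, 71 mm high, loose, beyond the box; origin under its centre.

How it is judged:
By the outcome, as a careful person would: the job done as asked, in the order asked, and still so for the second after the job is handed in, with the robot touching nothing.
It also fails if it takes over 40 s, if anything falls off the work surface, if the arm or the gripper's body presses on something with over 40 N, if the wrist force passes 120 N, or if a joint passes its speed limit or range.

## Working session

There is one attempt and no reset: what is moved stays moved. The work goes in short steps, Python scripts to look and compute and a tool call to move; the robot and the scene stay as the last step left them, time stands still between calls to the robot, and variables do not carry over. Pictures are saved under pics/ and viewed, about 8 in all and at most 12, crops included, and the job is handed in when it is done.

Besides the shell and the picture viewer there is one more tool, called after "Request:" as name([rows], argument=value, ...), one row to a line, values as JSON. jog_arm: Moves the arm, as the interface text tells. Its arguments: {"type":"object","properties":{"increments":{"type":"array","items":{"type":"array"}},"squeeze":{"type":"number"}},"required":["increments"]}

```bash
ls; mkdir -p pics
cat > h.py <<'E'
import numpy as np, cv2
from cell import ctrl
def pix2w(cal,u,v,z=None,depth=None):
    K=np.array(cal["camera_matrix"]);T=np.linalg.inv(np.array(cal["extrinsics"]))
    p=cv2.undistortPoints(np.array([[[u,v]]],float),K,np.array([cal["k1"],0,0,0,0.]))[0,0]
    r=np.array([p[0],p[1],1.])
    if depth is None:
        d=T[:3,:3]@r; depth=(z-T[2,3])/d[2]
    return T[:3,:3]@(r*depth)+T[:3,3]
E
python3 - <<'E'
from h import *
s=ctrl.read_state();print(s)
for n in("scene","top"):
    p,d=ctrl.snapshot(n);c=ctrl.get_calibration(n)
    np.savez(f"{n}0.npz",p=p,d=d)
    print(n,c)
    cv2.imwrite(f"pics/{n}0.png",p[:,:,::-1])
E
```

```text
pics
{'time_s': 0.0, 'joint_pos': array([ 1.04081319,  0.53721944, -0.00446039,  1.53889105,  0.00260791,
        1.06730984, -0.07118436]), 'dq': array([-0.00263527, -0.00061808, -0.00112655, -0.00182987,  0.00151258,
        0.00142494,  0.00175294]), 'effort': array([ 1.12232286e-03, -5.83397698e+01,  1.04841638e+00, -2.59103823e+01,
        1.22385425e-02,  9.52496164e-03,  1.97970894e-05]), 'ee_pos': array([ 0.29046755, -0.58075792,  0.23037139]), 'tcp_rot': array([-3.05577066e+00, -7.21765911e-01,  8.52882824e-04]), 'force': array([-0.32597368,  0.49021058, -0.51041273]), 'torque': array([-0.03220966,  0.00392203, -0.01591234]), 'gripper_width': 0.9981433991623071}
scene {'camera_matrix': array([[478.93783076,   0.        , 254.13876714],
       [  0.        , 478.93783076, 189.57586964],
       [  0.        ,   0.        ,   1.        ]]), 'k1': -0.20414650494782374, 'extrinsics': array([[ 0.95932048, -0.28202552,  0.01287766, -0.5651912 ],
       [-0.17993281, -0.64592412, -0.74189367,  0.20646613],
       [ 0.21755093,  0.70939667, -0.67039388,  0.83870274],
       [ 0.        ,  0.        ,  0.        ,  1.        ]])}
top {'camera_matrix': array([[409.77110538,   0.        , 261.0795169 ],
       [  0.        , 409.77110538, 193.51130707],
       [  0.        ,   0.        ,   1.        ]]), 'k1': -0.12154612168013534, 'extrinsics': array([[ 0.02149004, -0.99976741,  0.0018205 ,  0.01938854],
       [-0.98563184, -0.02149126, -0.16753507,  0.58347544],
       [ 0.16753523,  0.00180599, -0.98586444,  0.93916421],
       [ 0.        ,  0.        ,  0.        ,  1.        ]])}
```

View pics/top0.png

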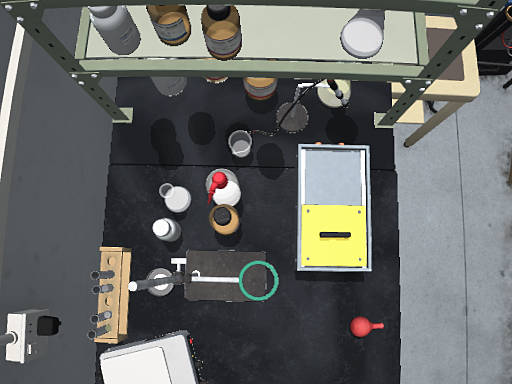

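View pics/scene0.png

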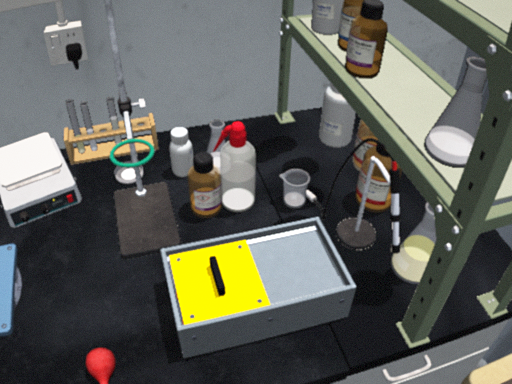

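The top view shows the box at pixels (297–370, 145–270), with the yellow cover over the near half, its lug near (335, 235), and the shelf beyond. The scene view agrees. Next I'll measure these.

Run:
```python
from h import *
z=np.load("top0.npz");p=z["p"].astype(int);d=z["d"];c=ctrl.get_calibration("top")
m=((p[...,0]>180)&(p[...,1]>180)&(p[...,2]<90)).astype(np.uint8)
n,l,st,ce=cv2.connectedComponentsWithStats(m);i=1+np.argmax(st[1:,4]);print(st[i])
h=cv2.findContours((l==i).astype(np.uint8),0,2)[0];h=max(h,key=cv2.contourArea)
w=np.array([pix2w(c,*q[0],z=.08)[:2] for q in h]).astype(np.float32)
print("cover",cv2.minAreaRect(w))
k=((p.sum(2)<120)).astype(np.uint8)[225:245,310:360];ys,xs=np.nonzero(k);print("lug px",xs.mean()+310,ys.mean()+225,xs.min()+310,xs.max()+310,ys.min()+225,ys.max()+225)
print("lug",pix2w(c,xs.mean()+310,ys.mean()+225,z=.1))
for q in[(297,270),(370,270),(299,145),(369,145)]:print(q,pix2w(c,*q,z=.09))
for q in[(240,62),(350,75),(240,140),(240,30),(350,20),(222,12)]:print(q,d[q[1],q[0]],pix2w(c,*q,depth=d[q[1],q[0]]))
cv2.imwrite("pics/topc.png",cv2.resize(z["p"][130:290,270:400,::-1],None,fx=3.7,fy=3.7,interpolation=cv2.INTER_CUBIC))
```

```text
[320 237  31   4  53]
cover ((0.4759118854999542, -0.14091500639915466), (0.005216948688030243, 0.06999807059764862), 2.9212048053741455)
lug px 332.11764705882354 234.4313725490196 320 350 232 236
lug [ 0.48401362 -0.13058682  0.1       ]
(297, 270) [ 0.40308947 -0.05268057  0.09      ]
(370, 270) [ 0.40529693 -0.21904085  0.09      ]
(299, 145) [ 0.69431649 -0.05524238  0.09      ]
(369, 145) [ 0.6989207  -0.22285298  0.09      ]
(240, 62) 0.786078 [0.80012793 0.07810989 0.29139596]
(350, 75) 0.7901642 [ 0.78246295 -0.1376409   0.283854  ]
(240, 140) 1.0534072 [0.72856081 0.08940111 0.00809247]
(240, 30) 0.7279888 [0.83078504 0.07614047 0.35552423]
(350, 20) 0.7512733 [ 0.86977986 -0.12926381  0.33815628]
(222, 12) 0.6550506 [0.81941941 0.10196051 0.4276241 ]
```

View pics/topc.png

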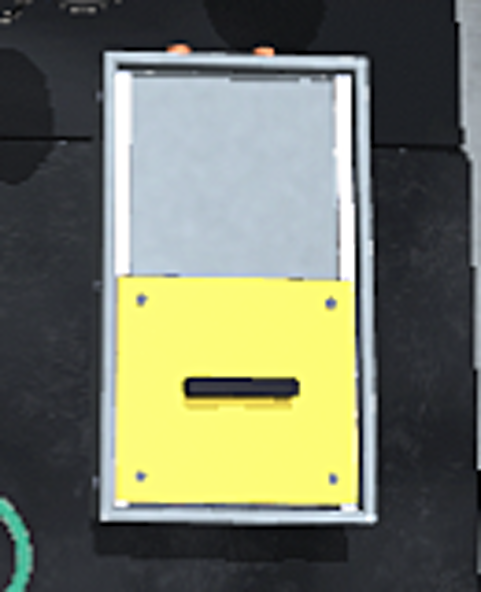

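Enlarged crop: the lug spans (184–299, 387) and the box corners are at about (101, 522), (376, 521), (104, 55) and (368, 60). The green ring on the left is close to the arm's path, so I'll check its height.

Run:
```python
from h import *
z=np.load("top0.npz");p=z["p"];d=z["d"];c=ctrl.get_calibration("top")
f=lambda u,v,Z:pix2w(c,270+u/3.7-.4,130+v/3.7-.4,z=Z).round(4)
for q in[(184,387),(299,387),(242,379)]:print("lug",f(*q,.104))
for q in[(101,522),(376,521),(104,53),(368,57)]:print("box",f(*q,.09))
for q in[(118,503),(357,506),(118,276),(355,281)]:print("cov",f(*q,.08))
P={}
for v in range(200,384,1):
  for u in range(60,400,1):
    if d[v,u]>0:
      w=pix2w(c,u,v,depth=d[v,u])
      if w[2]>.05: k=(round(w[0]/.04),round(w[1]/.04));P[k]=max(P.get(k,0),w[2])
print({(round(.04*a,2),round(.04*b,2)):round(v,2) for (a,b),v in sorted(P.items()) if v>.1 and b<6})
```

```text
lug [ 0.4837 -0.101   0.104 ]
lug [ 0.485  -0.1715  0.104 ]
lug [ 0.4892 -0.1365  0.104 ]
box [ 0.4016 -0.0525  0.09  ]
box [ 0.4044 -0.2219  0.09  ]
box [ 0.6969 -0.0522  0.09  ]
box [ 0.6989 -0.223   0.09  ]
cov [ 0.4132 -0.0637  0.08  ]
cov [ 0.4134 -0.2127  0.08  ]
cov [ 0.5545 -0.0627  0.08  ]
cov [ 0.5544 -0.2135  0.08  ]
{(0.36, 0.0): np.float64(0.25), (0.36, 0.04): np.float64(0.25), (0.36, 0.08): np.float64(0.25), (0.36, 0.16): np.float64(0.26), (0.36, 0.2): np.float64(0.52), (0.4, 0.0): np.float64(0.25), (0.4, 0.04): np.float64(0.25), (0.4, 0.08): np.float64(0.25), (0.4, 0.12): np.float64(0.25), (0.4, 0.16): np.float64(0.52), (0.4, 0.2): np.float64(0.52), (0.44, 0.04): np.float64(0.24), (0.44, 0.16): np.float64(0.24), (0.44, 0.2): np.float64(0.24), (0.48, -0.16): np.float64(0.11), (0.48, -0.12): np.float64(0.11), (0.48, 0.08): np.float64(0.11), (0.48, 0.12): np.float64(0.14), (0.48, 0.16): np.float64(0.1), (0.52, 0.08): np.float64(0.14), (0.52, 0.12): np.float64(0.15), (0.52, 0.16): np.float64(0.11), (0.56, 0.08): np.float64(0.1), (0.56, 0.12): np.float64(0.13), (0.56, 0.16): np.float64(0.14)}
```

Request:
jog_arm([
  [-1, [0.2, -0.2, 0], 0.05],
  [-1, [0.45, -0.45, 0], 0.1],
  [-1, [0.7, -0.7, 0], 0.16],
  [-1, [0.9, -0.9, 0], 0.21],
  [-1, [1, -1, 0], 0.234],
  [-1, [1, -1, 0], 0.234],
  [-1, [1, -1, 0], 0.234],
])

```text
time_s: 0.68
ee_pos: [0.3593, -0.377, 0.2312]
tcp_rot: [-3.14, -0.003, 0.0]
force: [-0.4, -0.4, 0.1]
gripper_width: 0.006
```

```bash
cat > st.py <<'E'
from h import *
from scipy.spatial.transform import Rotation as R
s=ctrl.read_state();M=R.from_rotvec(s["tcp_rot"]).as_matrix()
print(s["time_s"],s["ee_pos"].round(4),"yaw",np.arctan2(M[1,0],M[0,0]).round(4),"F",s["force"].round(1),s["gripper_width"]);print(M.round(3))
E
python3 st.py
```

```text
0.6833 [ 0.3593 -0.377   0.2312] yaw 0.0019 F [-0.4 -0.4  0.1] 0.005792478602569147
[[ 1.     0.002 -0.   ]
 [ 0.002 -1.     0.001]
 [-0.    -0.001 -1.   ]]
```

Request:
jog_arm([
  [-1, [0.15, -0.25, 0], 0],
  [-1, [0.3, -0.5, 0], 0],
  [-1, [0.45, -0.75, 0.1], 0],
  [-1, [0.57, -1, 0.2], 0],
  [-1, [0.57, -1, 0.2], 0.003],
])

```text
time_s: 1.1
ee_pos: [0.4459, -0.2253, 0.1996]
tcp_rot: [-3.138, 0.006, 0.001]
force: [0.2, 0.8, -0.1]
gripper_width: 0.001
```

Request:
jog_arm([
  [-1, [0, -0.25, 0], 0],
  [-1, [0, -0.5, 0], 0],
  [-1, [0, -0.6, 0.1], 0],
  [-1, [0, -0.6, 0.2], 0],
  [-1, [0, -0.6, 0.2], 0],
  [-1, [0, -0.6, 0.2], 0],
])

```text
time_s: 1.6
ee_pos: [0.4444, -0.1419, 0.1709]
tcp_rot: [3.141, -0.018, -0.003]
force: [-0.2, -0.7, 1.2]
gripper_width: 0.002
```

```bash
cat st.py > look.py
cat >> look.py <<'E'
import sys
for n in sys.argv[2:]:
    c=ctrl.get_calibration(n);p,d=ctrl.snapshot(n);np.savez(f"{n}{sys.argv[1]}.npz",p=p,d=d,E=c["extrinsics"]);cv2.imwrite(f"pics/{n}{sys.argv[1]}.png",p[:,:,::-1])
E
python3 look.py 1 scene
```

```text
1.6 [ 0.4444 -0.1419  0.1709] yaw -0.0117 F [-0.2 -0.7  1.2] 0.0016581730390087483
[[ 1.    -0.012 -0.002]
 [-0.012 -1.    -0.   ]
 [-0.002  0.    -1.   ]]
```

View pics/scene1.png

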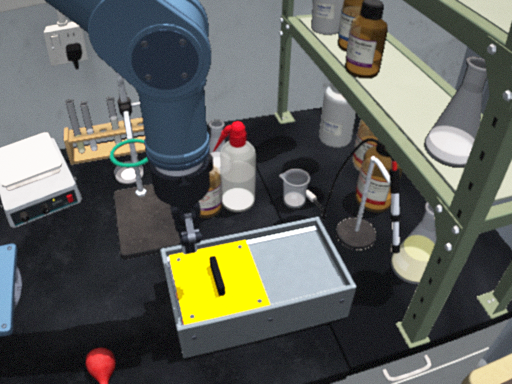

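The arm is above the box's near end and the gripper is behind the lug at (217, 275). Next: descend, then push.

Request:
jog_arm([
  [-1, [0, -0.03, 0.2], 0],
  [-1, [0, -0.03, 0.4], 0],
  [-1, [0, -0.03, 0.54], 0],
  [-1, [0, -0.03, 0.54], -0.003],
  [-1, [0.03, -0.03, 0.54], -0.003],
  [-1, [0.06, -0.03, 0.54], -0.003],
  [-1, [0.06, -0.03, 0.54], -0.003],
])

```text
time_s: 2.23
ee_pos: [0.4568, -0.1368, 0.0922]
tcp_rot: [3.141, -0.007, 0.007]
force: [0.9, -0.5, -0.3]
gripper_width: 0.001
```

Request:
jog_arm([
  [-1, [0.05, 0, 0], 0],
  [-1, [0.1, 0, 0], 0],
  [-1, [0.13, 0, 0], 0],
  [-1, [0.16, 0, 0], 0],
  [-1, [0.19, 0, 0], 0],
  [-1, [0.22, 0, 0], 0],
])

```text
time_s: 2.73
ee_pos: [0.4869, -0.1361, 0.0902]
tcp_rot: [-3.142, 0.007, 0.001]
force: [-2.7, -0.0, 1.8]
gripper_width: -0.0
```

```bash
python3 look.py 2 wrist scene
```

```text
2.7333 [ 0.4869 -0.1361  0.0902] yaw -0.0041 F [-2.7 -0.   1.8] -0.0004571211526742983
[[ 1.    -0.004 -0.001]
 [-0.004 -1.     0.   ]
 [-0.001 -0.    -1.   ]]
```

View pics/wrist2.png

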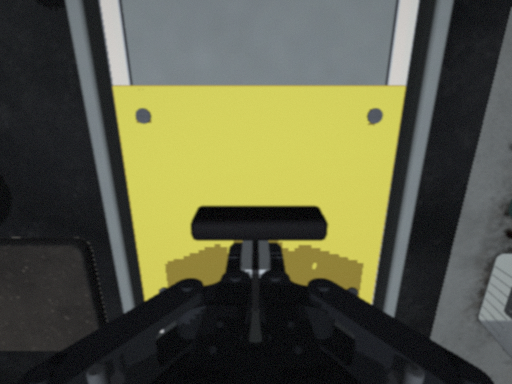

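The wrist view shows the fingers at (256, 255) centred on the lug at (260, 222), and the plate is straight in its channel. I'll keep pushing.

Request:
jog_arm([
  [-1, [0.08, 0, 0], 0],
  [-1, [0.16, 0, 0], 0],
  [-1, [0.24, 0, 0], 0],
  [-1, [0.32, 0, 0], 0],
  [-1, [0.4, 0, 0], 0],
  [-1, [0.48, 0, 0], 0],
  [-1, [0.55, 0, 0], 0],
  [-1, [0.6, 0, 0], 0],
])

```text
time_s: 3.5
ee_pos: [0.5777, -0.1364, 0.0901]
tcp_rot: [-3.141, 0.006, -0.0]
force: [-2.5, 0.1, 2.1]
gripper_width: -0.001
```

Request:
jog_arm([
  [-1, [0.02, 0, 0], 0],
  [-1, [0.04, 0, 0], 0],
  [-1, [0.06, 0, 0], 0],
  [-1, [0.07, 0, 0], 0],
  [-1, [0.07, 0, 0], 0],
])

```text
time_s: 3.92
ee_pos: [0.5877, -0.1366, 0.0903]
tcp_rot: [3.142, -0.006, 0.001]
force: [-1.0, 0.3, -0.3]
gripper_width: 0.001
```

```bash
python3 look.py 3 wrist
python3 - <<'E'
import sys;sys.path.insert(0,'.')
E
```

```text
3.9167 [ 0.5877 -0.1366  0.0903] yaw -0.0041 F [-1.   0.3 -0.3] 0.0012053111863083955
[[ 1.    -0.004  0.001]
 [-0.004 -1.    -0.   ]
 [ 0.001  0.    -1.   ]]
```

View pics/wrist3.png

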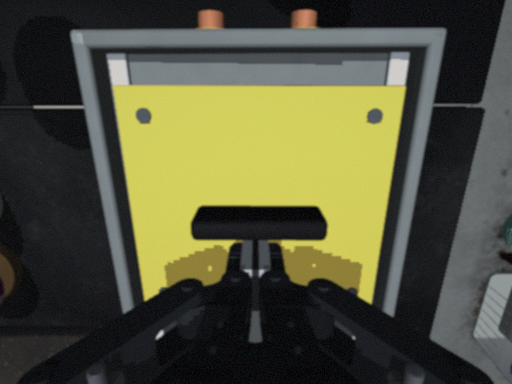

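The cover is straight, with its far edge at row 86 and the end wall near row 50, leaving about 16 mm to go. I'll push slowly to the stop.

Request:
jog_arm([
  [-1, [0.02, 0, 0], 0],
  [-1, [0.04, 0, 0], 0],
  [-1, [0.06, 0, 0], 0],
  [-1, [0.07, 0, 0], 0],
  [-1, [0.08, 0, 0], 0],
  [-1, [0.08, 0, 0], 0],
])

```text
time_s: 4.47
ee_pos: [0.5998, -0.1366, 0.0903]
tcp_rot: [3.142, -0.006, 0.001]
force: [-1.3, -0.4, 0.1]
gripper_width: 0.0
```

Request:
jog_arm([
  [-1, [0.01, 0, 0], 0],
  [-1, [0.02, 0, 0], 0],
  [-1, [0.025, 0, 0], 0],
])

```text
time_s: 4.72
ee_pos: [0.603, -0.1367, 0.0902]
tcp_rot: [3.142, -0.007, -0.001]
force: [-4.0, 0.9, 3.5]
gripper_width: -0.002
```

Request:
jog_arm([
  [-1, [0.005, 0, 0], 0],
  [-1, [0.01, 0, 0], 0],
])

```text
time_s: 4.88
ee_pos: [0.603, -0.1367, 0.0901]
tcp_rot: [-3.141, 0.007, 0.006]
force: [-9.2, 1.2, 6.9]
gripper_width: -0.005
```

The force rises at x = 0.603, so the cover is at its end stop. I'll back off, lift and look.

Request:
jog_arm([
  [-1, [-0.03, 0, 0], 0],
  [-1, [-0.1, 0, 0], 0],
  [-1, [-0.2, 0, -0.1], 0],
  [-1, [-0.4, 0, -0.3], 0],
  [-1, [-0.6, 0, -0.5], 0],
  [-1, [-0.8, 0, -0.6], 0],
  [-1, [-1, 0, -0.6], 0],
  [-1, [-1, 0, -0.6], 0],
])

```text
time_s: 5.55
ee_pos: [0.4499, -0.1366, 0.1809]
tcp_rot: [3.141, -0.01, -0.003]
force: [-1.2, -0.1, -0.7]
gripper_width: 0.003
```

Request:
jog_arm([
  [-1, [-0.15, 0, 0], 0],
  [-1, [-0.2, 0, 0], 0],
  [-1, [-0.2, 0, 0], 0],
  [-1, [-0.2, 0, 0], 0],
])

```text
time_s: 5.88
ee_pos: [0.4256, -0.136, 0.1805]
tcp_rot: [3.141, -0.007, 0.002]
force: [0.8, -0.4, -0.1]
gripper_width: -0.001
```

```bash
python3 look.py 4 wrist
```

```text
5.8833 [ 0.4256 -0.136   0.1805] yaw -0.0042 F [ 0.8 -0.4 -0.1] -0.0007784300305412327
[[ 1.    -0.004  0.001]
 [-0.004 -1.    -0.   ]
 [ 0.001  0.    -1.   ]]
```

View pics/wrist4.png

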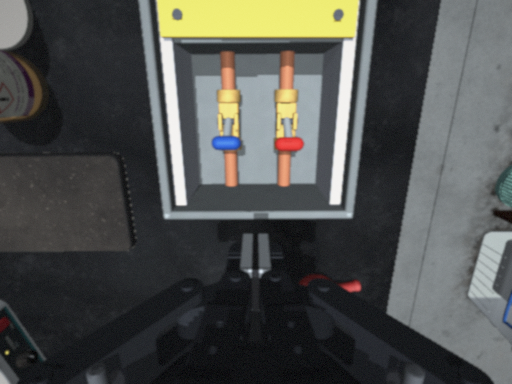

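The well is open and the cover's near edge is at row 38. The red grip is at (289, 144), on the right, and the blue one at (226, 143). Now to find the red grip's position.

Run:
```python
from h import *
z=np.load("wrist4.npz");c=ctrl.get_calibration("wrist");d=z["d"]
for n,u,v in[("red",289,144),("blue",226,143),("redlow",289,150),("redup",289,137)]:
  print(n,pix2w(c,u,v,z=.062).round(4),pix2w(c,u,v,depth=d[v,u]).round(4))
print("wall",pix2w(c,260,210,z=.09),"cover",pix2w(c,260,39,z=.08))
```

```text
red [ 0.4648 -0.1686  0.062 ] [ 0.4654 -0.1682  0.0655]
blue [ 0.4659 -0.111   0.062 ] [ 0.4668 -0.1116  0.0675]
redlow [ 0.4593 -0.1688  0.062 ] [ 0.4594 -0.1687  0.0628]
redup [ 0.4712 -0.1684  0.062 ] [ 0.4712 -0.1684  0.0621]
wall [ 0.41130815 -0.14180081  0.09      ] cover [ 0.54783848 -0.14157482  0.08      ]
```

Request:
jog_arm([
  [-1, [0.07, 0.15, 0], 0],
  [-1, [0.07, 0.23, 0.1], 0],
  [-1, [0.07, 0.23, 0.3], 0],
  [-1, [0.07, 0.23, 0.5], 0],
  [-1, [0.07, 0.23, 0.65], 0],
  [-1, [0.07, 0.23, 0.76], 0],
  [-1, [0.07, 0.23, 0.83], 0],
  [-1, [0.07, 0.23, 0.83], 0],
])

```text
time_s: 6.6
ee_pos: [0.4347, -0.1699, 0.0538]
tcp_rot: [-3.141, 0.006, 0.004]
force: [-0.5, -0.1, -0.1]
gripper_width: -0.005
```

Request:
jog_arm([
  [-1, [0.03, 0, 0], 0],
  [-1, [0.06, 0, 0], 0],
  [-1, [0.09, 0, 0], 0],
  [-1, [0.12, 0, 0], 0],
  [-1, [0.14, 0, 0], 0],
  [-1, [0.16, 0, 0], 0],
])

```text
time_s: 7.1
ee_pos: [0.4579, -0.1706, 0.0564]
tcp_rot: [-3.141, 0.007, 0.004]
force: [-5.3, 0.9, 4.3]
gripper_width: 0.003
```

```bash
python3 look.py 5 wrist
```

```text
7.1 [ 0.4579 -0.1706  0.0564] yaw -0.0046 F [-5.3  0.9  4.3] 0.003192145890440559
[[ 1.    -0.005 -0.003]
 [-0.005 -1.     0.   ]
 [-0.003 -0.    -1.   ]]
```

View pics/wrist5.png

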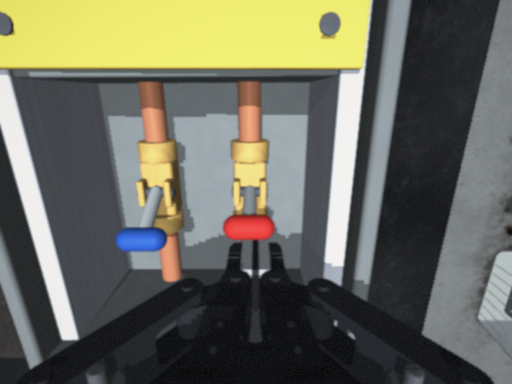

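The fingers at (253, 255) are pressing on the red grip at (249, 228), clear of the blue one at (141, 239). I'll continue.

Request:
jog_arm([
  [-1, [0.025, 0, 0], 0],
  [-1, [0.05, 0, 0], 0],
  [-1, [0.075, 0, 0], 0],
  [-1, [0.1, 0, 0], 0],
  [-1, [0.125, 0, 0], 0],
  [-1, [0.14, 0, 0], 0],
  [-1, [0.14, 0, 0], 0],
])

```text
time_s: 7.73
ee_pos: [0.4804, -0.1706, 0.0555]
tcp_rot: [3.142, -0.006, 0.0]
force: [-1.2, -0.2, -1.1]
gripper_width: 0.002
```

Request:
jog_arm([
  [-1, [0.01, 0, 0], 0],
  [-1, [0.02, 0, 0], 0],
  [-1, [0.03, 0, 0], 0],
  [-1, [0.03, 0, 0], 0],
])

```text
time_s: 8.07
ee_pos: [0.4842, -0.1705, 0.0555]
tcp_rot: [-3.141, 0.006, 0.002]
force: [-3.8, 1.0, -3.1]
gripper_width: 0.001
```

Request:
jog_arm([
  [-1, [0.01, 0, 0], 0],
  [-1, [0.02, 0, 0], 0],
  [-1, [0.02, 0, 0], 0],
])

```text
time_s: 8.32
ee_pos: [0.4867, -0.1706, 0.0555]
tcp_rot: [-3.141, 0.007, 0.003]
force: [-5.8, 0.2, -3.3]
gripper_width: 0.001
```

Request:
jog_arm([
  [-1, [0.01, 0, 0], 0],
  [-1, [0.02, 0, 0], 0],
  [-1, [0.02, 0, 0], 0],
])

```text
time_s: 8.57
ee_pos: [0.4871, -0.1706, 0.0552]
tcp_rot: [-3.141, 0.008, 0.011]
force: [-11.3, -0.2, 2.4]
gripper_width: -0.008
```

Request:
jog_arm([
  [-1, [0.01, 0, 0], 0],
  [-1, [0.02, 0, 0], 0],
  [-1, [0.02, 0, 0], 0],
])

```text
time_s: 8.82
ee_pos: [0.4874, -0.1706, 0.0549]
tcp_rot: [-3.14, 0.008, 0.019]
force: [-17.7, 1.1, 9.7]
gripper_width: -0.003
```

It stops hard at x = 0.487 with 18 N, matching the expected shut position. I'll retreat and check.

Request:
jog_arm([
  [-1, [-0.05, 0, 0], 0],
  [-1, [-0.15, 0, 0], 0],
  [-1, [-0.25, 0, -0.1], 0],
  [-1, [-0.35, 0, -0.3], 0],
  [-1, [-0.4, 0, -0.5], 0],
  [-1, [-0.4, 0, -0.7], 0],
  [-1, [-0.4, -0.2, -0.83], 0],
  [-1, [-0.4, -0.2, -0.83], 0],
])

```text
time_s: 9.48
ee_pos: [0.439, -0.1371, 0.1854]
tcp_rot: [3.141, -0.0, 0.02]
force: [1.4, 0.4, -0.2]
gripper_width: -0.002
```

Request:
jog_arm([
  [-1, [0, 0, 0], 0],
  [-1, [0, 0, 0], 0],
])

```text
time_s: 9.65
ee_pos: [0.435, -0.1406, 0.1808]
tcp_rot: [3.141, -0.005, 0.005]
force: [-0.1, -0.7, -0.5]
gripper_width: -0.0
```

```bash
python3 look.py 6 wrist top
python3 - <<'E'
from h import *
z=np.load("wrist6.npz");p=z["p"].astype(int);d=z["d"];c=ctrl.get_calibration("wrist")
for n,m in(("red",(p[...,0]>150)&(p[...,1]<60)&(p[...,2]<60)),("blue",(p[...,2]>130)&(p[...,0]<70)&(p[...,1]<110))):
  m[200:]=0;ys,xs=np.nonzero(m);u,v=xs.mean(),ys.mean();print(n,len(xs),u,v,pix2w(c,u,v,depth=d[int(v),int(u)]))
a=cv2.imread("pics/wrist6.png");b=cv2.imread("pics/top6.png");o=cv2.resize(np.hstack([a[:,100:420],b[:,120:440]]),(800,480));cv2.imwrite("pics/final.png",o)
E
```

```text
9.65 [ 0.435  -0.1406  0.1808] yaw -0.0034 F [-0.1 -0.7 -0.5] -0.0002860761728775555
[[ 1.    -0.003  0.003]
 [-0.003 -1.    -0.001]
 [ 0.003  0.001 -1.   ]]
red 75 281.92 114.04 [ 0.49894019 -0.16645469  0.06278154]
blue 164 221.859756097561 152.7378048780488 [ 0.46505774 -0.11240861  0.06436392]
```

View pics/final.png

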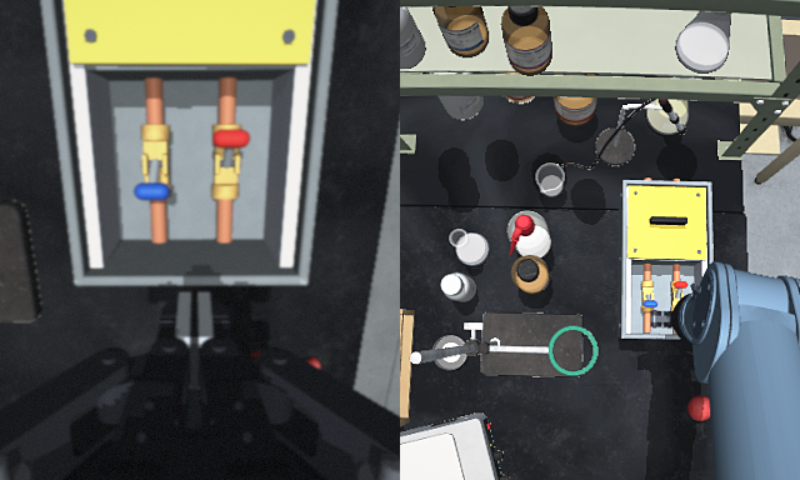

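The cover is at the far end, red at (231, 138) leans away, and blue at (152, 191) is unmoved. The glassware stands as before. One numeric check of the angle and cover position before handing in.

Run:
```python
from h import *
z=np.load("wrist6.npz");p=z["p"].astype(int);d=z["d"];c=ctrl.get_calibration("wrist")
m=(p[...,0]>110)&(p[...,1]<p[...,0]*.35)&(p[...,2]<p[...,0]*.35);m[200:]=0;m[:,:240]=0
ys,xs=np.nonzero(m);print(len(xs),xs.min(),xs.max(),ys.min(),ys.max(),pix2w(c,xs.mean(),ys.mean(),z=.062))
P=np.array([pix2w(c,u,v,depth=d[v,u]) for u,v in zip(xs,ys)]);print(P.min(0),P.max(0),np.median(P,0))
print("cover near edge",[pix2w(c,u*.8+100,66*.8,z=.08).round(4) for u in(90,290)])
t=np.load("top6.npz")["p"].astype(int);c=ctrl.get_calibration("top");m=(t[...,0]>150)&(t[...,1]>150)&(t[...,2]<130);m[:,:290]=0;m[:,380:]=0;m[:130]=0;m[220:]=0
ys,xs=np.nonzero(m);h=np.array([pix2w(c,u,v,z=.08)[:2] for u,v in zip(xs,ys)]);print("cover",np.percentile(h,[.5,99.5],axis=0))
a=np.load("top0.npz")["p"].astype(int);D=abs(t-a).sum(2);print("diff px bottles",(D[150:250,140:245]>90).sum(),"beaker",(D[125:160,225:255]>90).sum())
```

```text
313 271 298 105 117 [ 0.50177467 -0.16851638  0.062     ]
[ 0.49617358 -0.18071296  0.0591748 ] [ 0.50656784 -0.15692146  0.06528927] [ 0.50157298 -0.16830791  0.06233587]
cover near edge [array([ 0.546, -0.079,  0.08 ]), array([ 0.5455, -0.2022,  0.08  ])]
cover [[ 0.55063318 -0.21102849]
 [ 0.68970969 -0.06582099]]
diff px bottles 17 beaker 0
```

```bash
python3 -c "
from cell import ctrl
print(ctrl.sign_off())"
```

```text
the job is handed in; nothing more can be done
None
```

The cover is at the far end of its channel and the red handle is pushed over to its stop. I handed the job in after about 10 s of robot time; `sign_off` gives no verdict.

- **Cover:** I pushed it along its channel by the lug with the fingers shut. It stopped moving at TCP x = 0.603 m with about 9 N of push. In the last top view it spans x = 0.551 to 0.690 m, which is the far end.
- **Red handle:** I pushed it away from the robot until it stopped moving, with the force rising from about 4 N to 18 N. The grip is now at x ≈ 0.502 m, up from 0.465 m. That is about 2 mm short of the 0.504 m I calculated for fully shut, within the camera error, so I took it as shut on the hard stop.
- **Blue handle:** its position is unchanged, at x ≈ 0.465 m before and after.
- **Bottles and glassware:** before and after top views show no change at the beaker. Around the bottles only 17 pixels differ, which I took as noise.
- **Disagreement:** the wrist camera put the cover's near edge about 5 mm nearer the robot than the top view did (0.546 against 0.551 m). I relied on the firm stop and the top view.

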